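# Sweep the inspected nuts out of the sorting tray into the tin

### The arm

A 6-joint arm with a two-finger parallel gripper is mounted at the origin on a cart in front of the work surface, level with it; the furniture and walls round the work are solid. World frame = base frame: x ahead of the robot, y to its left, z up, the work surface at z = 0. Lengths are in mm, angles in rad, forces in N, time in s.
With the tool pointing down it reaches from about 300 to 775 mm from the base axis. Payload 14.6 kg.
Tool frame: the origin (TCP) lies at the very end of the fingers, on their centre line; the grasp point (between the pads) lies 19 mm behind it; z points along the fingers, y is the line along which they close (so a half turn about z gives the same grasp; the last joint's range is limited). The gripper opens to 94 mm and grips with 3 to 60 N. Pads are 16 mm wide; open, the fingers measure 119 mm over their backs; the gripper's body (75 mm by 177 mm) begins 78 mm behind the grasp point.
Start: joints at [1.253, 0.3, 1.521, -0, 1.321, -0.067], TCP at [136.496, 532.783, 205.446] pointing down, gripper open.
Joint ranges: [-3.03, 3.03], [-0.79, 2.21], [0.23, 2.52], [-1.04, 4.18], [0, 3.07], [-2.55, 2.55]. Speed limits (rad/s): [2.22, 2.22, 2.57, 3.14, 3.14, 3.14].

### API

Orientations are given as [roll, pitch, yaw] about the fixed x, y, z axes, in that order (R = Rz(yaw) Ry(pitch) Rx(roll)).
In Python, from cell import manip gives the robot as it stands.
- The arm moves only by the tool servo_tool, never from a script. Its argument "motion" is a list that holds one entry, the list of rows, each a list of 7 numbers: the shift along the world's x, y, z as a fraction of full scale, then the turn, a rotation vector about the world's x, y, z as a fraction of full scale, then the closure, from 0 (fully open) to 1 (shut). In form: [[[x, y, z, rx, ry, rz, gripper], ...]]. A call has 1 to 10 rows; each row is the pose to reach, as a shift and turn from the pose commanded when the call began, turning the shorter way round; what a row does not reach only later rows make up. Full scale, the value 1, is 0.5 m for a shift and pi rad for a turn. A row lasts 1/10 s, in which the tool goes at most 50 mm and 8.59 degrees, less where a joint would pass 70% of its speed; a pose out of reach is approached as far as the arm can. A call with a number of a shift or a turn outside -1 to 1 is refused whole. A call with a gripper value outside its range is refused whole. The fingers move at their own pace and stop on an object; "newtons" is the grip in N (left out, the last holds). Time passes only in rows, so rows that repeat a pose let the fingers close. It gives the time, the measured TCP pose, the force, the opening and the grip force at its end, in the units of the state.
- manip.read_state(): the state, without advancing time (a new reading comes with each control period).
- manip.camera(name): name is "scene" or "top" or "wrist"; returns a dict with "frame" (480x640x3 uint8, red, green, blue), "range_z" (480x640 float32, mm along the optical axis (not along the pixel's ray), 0 where there is no reading), "vfov" (degrees; the focal length in pixels is half the picture's height over the tangent of half this angle, whatever the lens; pixels are square), "cx", "cy" (the principal point, pixels), "cam_to_world" (4x4, takes a point from camera to world coordinates). Camera axes: x right, y down, z forward; pixel columns grow to the right and rows downward; lengths in mm; the calibration is good to about 2 mm. A picture is of the moment at which its call begins.
- manip.sign_off(): hands the job in; it is judged then, once.
The state is a dict: "clock": time; "joints": joint angles; "qd": joint speeds; "effort": joint torques, N m; "eef_pos": TCP position; "eef_rot": TCP orientation; "wrist_force": force on the tool from outside, world axes, zero at the start; "moment": the same for the moment, N m; "finger_gap": finger opening in mm; "finger_force": force on a finger pad.
Only numpy, scipy, OpenCV 4.12 (cv2) and the standard library are available. Lean on these libraries where they do the work, as an engineer would, in place of code of your own. Each camera call takes 0.05 s, during which the arm holds its last target. There are 200 camera calls.

### The job

Push the tall empty tin along the bench, standing, into the fork under the sorting tray's spout until it stops against the bar, then push the tray's sliding gate fully open, and then sweep the three nuts lying in the tray along it and out of the spout so that all three drop into the tin. Do it all by pushing with the fingertips: do not grasp or lift anything. Leave the bolt lying at the back of the tray, the gate open and everything else on the bench as it is.

Things in the scene. Friction and masses are not known exactly. Their poses are not given: they have to be found in the camera images.
- sorting_tray: Open sheet-steel tray on a four-legged welded stand, fixed. Origin on the bench below the tray's middle; y points along the tray to the spout, x across, z up. Floor top at z = 100 mm; inside x -96 to 96, y -101 to 102 mm; edges 14 mm high. Slanting 14 mm strips from (x +-95, y 55) to (x +-30, y 102) mm lead to the throat.
- throat (a point): Middle of the throat at floor height (tray frame x 0, y 103.5, z 100 mm): the gap 58 mm wide in the front edge that the gate shuts. Beyond it the spout's tongue at floor height, 58 mm wide, with side cheeks 10 mm high from y = 115 mm, ends in an open lip at y = 126 mm; the tongue's underside is at z = 97 mm, with the gate track below it down to z = 91 mm.
- tin_place (a point): Where the tin's origin lies when it stands home (tray frame x 0, y 145.5, z 0 mm). The fork, at z = 28 to 46 mm: stop bar with its face at y = 110 mm, between two arms 78 mm apart inside that reach to y = 164 mm and flare outward to 100 mm apart at y = 186 mm. The tin enters moving along the tray's -y.
- gate (a joint): Sliding gate, in m: 0 = shut across the throat, 0.062 = fully open at its end stop. Opens along the tray's +x, in a track just outside the throat (y = 107 to 110 mm); plate 68 mm wide, 15 mm high. Friction about 1.5 N, no spring, stays where it is left.
- gate_ear (a point): Middle of the gate's upright ear: a flat tab 3 mm thick along the slide direction, 24 mm wide along the tray's y, from z = 116 to 142 mm. The point is at z = 132 mm and moves with the gate (tray frame x = gate value, y = 108 mm). Push it on its flat face.
- nut_a: Loose hexagon steel nut, 19 mm across flats, 22 mm across corners, 10 mm high, 20 g, lying flat on the tray's floor. Origin: centre of its underside. Three like it.
- nut_b: Second of the three like nuts, same sizes and origin.
- nut_c: Third of the three like nuts, same sizes and origin.
- bolt: Hexagon bolt 58 mm long, head 22 mm, lying on the tray's floor at the back edge, across the tray (its own y along its shank). Origin: middle of its length, at its underside. To be left alone.
- tin: Empty open tin, 70 mm diameter, 85 mm high, inside about 60 mm wide and 80 mm deep, about 0.12 kg, standing upright on the bench 60 to 90 mm short of home. Origin: centre of its underside.
- spanner: Bystander: 146 mm spanner on the bench in front of the tray, right.
- big_nut: Bystander: larger rusty nut, 24 mm across flats, 12 mm high, lying on the bench behind the tin. Not one of the three.
- small_tin: Bystander: smaller tin, 50 mm diameter, 45 mm high, behind the tray. Not the tin to use.

How it is judged:
By the outcome, as a careful person would: the job done as asked, in the order asked, and still so for the second after the job is handed in, with the robot touching nothing.
It also fails if it takes over 67 s, if anything falls off the work surface, if the arm or the gripper's body presses on something with over 40 N, if the wrist force passes 120 N, or if a joint passes its speed limit or range.

## Working session

There is one attempt and no reset: what is moved stays moved. The work goes in short steps, Python scripts to look and compute and a tool call to move; the robot and the scene stay as the last step left them, time stands still between calls to the robot, and variables do not carry over. Pictures are saved under pics/ and viewed, at most 10 in all, crops included, and the job is handed in when it is done.

Besides the shell and the picture viewer there is one more tool, called after ">>>" by a JSON object that holds its "method" and its "body". servo_tool: Moves the arm, as the interface text tells. Its arguments: {"type":"object","properties":{"motion":{"type":"array"},"newtons":{"type":"number"}},"required":["motion"]}

```bash
mkdir -p pics
cat > h.py <<'E'
import numpy as np, cv2
from cell import manip
def cam(n):
    c=manip.camera(n); c['f']=240/np.tan(np.radians(c['vfov'])/2); c['T']=np.array(c['cam_to_world']); return c
def pts(c):
    z=c['range_z']; v,u=np.mgrid[:480,:640]
    P=np.stack([(u-c['cx'])/c['f']*z,(v-c['cy'])/c['f']*z,z],-1)
    return P@c['T'][:3,:3].T+c['T'][:3,3]
def ray(c,u,v,h):
    d=c['T'][:3,:3]@np.array([(u-c['cx'])/c['f'],(v-c['cy'])/c['f'],1]); o=c['T'][:3,3]
    return o+d*(h-o[2])/d[2]
def save(c,n): cv2.imwrite(f'pics/{n}.png',c['frame'][:,:,::-1])
E
python3 - <<'E'
from h import *
for n in('top','scene'):
    c=cam(n); save(c,n+'0'); np.savez(n+'0',**c); print(n,c['f'],c['T'].round(3).tolist())
s=manip.read_state();print(s['eef_pos'],s['eef_rot'],s['clock'],s['finger_gap'])
E
```

```text
top 479.9373858464847 [[-0.011, -0.987, 0.162, 450.689], [-1.0, 0.015, 0.023, 150.279], [-0.025, -0.162, -0.986, 925.082], [0.0, 0.0, 0.0, 1.0]]
scene 556.3002930246331 [[-0.386, -0.761, 0.522, 57.723], [-0.922, 0.324, -0.21, 370.063], [-0.009, -0.562, -0.827, 912.036], [0.0, 0.0, 0.0, 1.0]]
[136.42508153 532.56268476 204.94304514] [-3.14056725e+00 -6.43923236e-05  2.89079559e+00] 0.1 94.04306211194498
```

View pics/top0.png

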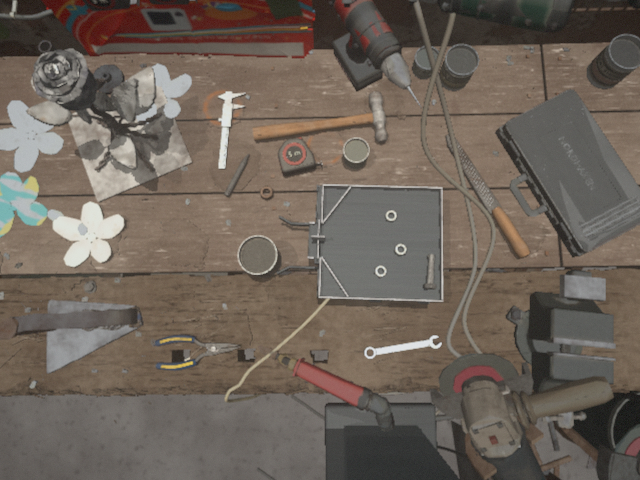

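View pics/scene0.png

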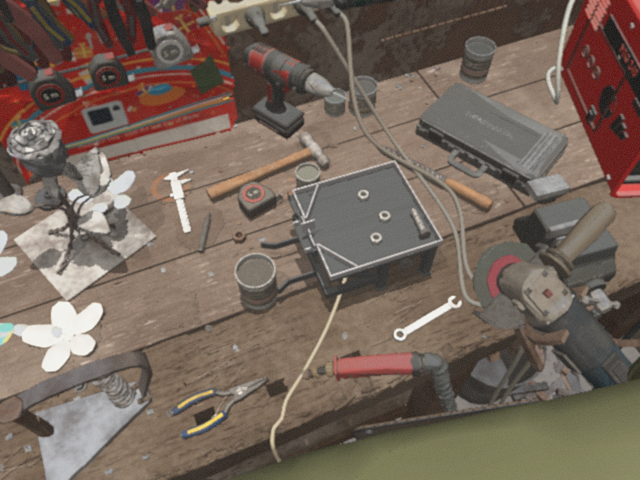

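The top view shows the tray at cols 318–443, rows 185–300 with its spout facing left (world +y). The nuts are at (391,216), (400,250) and (380,271), the bolt at (430,270) and the tin at (258,255). The big nut is at (266,192) and the small tin at (356,152). Now to measure them.

Run:
```python
from h import *
c=dict(np.load('top0.npz'));P=pts(c)
z=P[...,2]
# tray floor/rim by height in region
R=np.zeros(z.shape,bool);R[170:315,305:455]=1
m=(R&(z>93)&(z<120)).astype(np.uint8)
m=cv2.morphologyEx(m,cv2.MORPH_OPEN,np.ones((9,9)))
k,l,st,ce=cv2.connectedComponentsWithStats(m);i=1+st[1:,4].argmax();m=l==i
print('stats',st[i],'floor z',np.median(z[m]))
q=P[m][:,:2].astype(np.float32);r=cv2.minAreaRect(q);print('rect',r);print(cv2.boxPoints(r).round(1).tolist())
# nuts, bolt: bright in tray
g=cv2.cvtColor(c['frame'],cv2.COLOR_RGB2GRAY)
b=np.zeros_like(g);b[200:292,340:438]=(g[200:292,340:438]>115)
b=cv2.morphologyEx(b,cv2.MORPH_CLOSE,np.ones((5,5)))
k,l,st,ce=cv2.connectedComponentsWithStats(b)
for i in range(1,k):
    if st[i,4]>15: print('blob',st[i],ce[i].round(1),ray(c,*ce[i],110).round(1), 'bolt h',ray(c,*ce[i],108).round(1))
# tin rim points by height
def top(name,u0,u1,v0,v1,lo,hi):
    M=np.zeros(z.shape,bool);M[v0:v1,u0:u1]=1;M&=(z>lo)&(z<hi)
    q=P[M][:,:2].astype(np.float32);print(name,M.sum(),cv2.minEnclosingCircle(q), 'z',np.percentile(P[M][:,2],[5,50,95]).round(1))
top('tin',230,290,225,285,76,95)
top('small',335,375,130,172,36,52)
top('bignut',255,275,180,202,6,20)
top('ear',300,330,215,260,124,150)
M=np.zeros(z.shape,bool);M[215:260,300:330]=1;M&=(z>122)&(z<150);print(P[M].min(0).round(1),P[M].max(0).round(1),P[M].mean(0).round(1))
M=np.zeros(z.shape,bool);M[205:290,270:317]=1;M&=(z>25)&(z<60);print('fork',P[M].min(0).round(1),P[M].max(0).round(1))
# tall stuff map
M=(z>130)&(P[...,0]>200)&(P[...,0]<700)&(P[...,1]>-150)&(P[...,1]<400)
k,l,st,ce=cv2.connectedComponentsWithStats(M.astype(np.uint8))
for i in range(1,k):
    if st[i,4]>8: p=P[l==i];print('tall',st[i],p.min(0).round(),p.max(0).round())
cv2.imwrite('pics/crop.png',cv2.resize(c['frame'][165:310,225:455,::-1],None,fx=3.4,fy=3.4,interpolation=cv2.INTER_CUBIC))
```

```text
stats [  309   185   135   117 14345] floor z 100.24061556593006
rect ((578.8428955078125, 74.96646118164062), (230.3432159423828, 198.5729522705078), 87.49995422363281)
[[474.6000061035156, -35.79999923706055], [673.0, -44.400001525878906], [683.0999755859375, 185.6999969482422], [484.70001220703125, 194.39999389648438]]
blob [344 209  15   5  19] [349.7 212.3] [630.9 117.4 110. ] bolt h [631.3 117.3 108. ]
blob [385 210  12  11 112] [390.7 215. ] [625.   46.6 110. ] bolt h [625.5  46.3 108. ]
blob [341 227  13  14  80] [344.8 234.2] [592.5 126.6 110. ] bolt h [592.9 126.6 108. ]
blob [395 243  12  12 117] [400.4 248.6] [566.   32.2 110. ] bolt h [566.3  31.9 108. ]
blob [ 340  246   63   46 1647] [360.8 270.2] [530.  100.6 110. ] bolt h [530.2 100.5 108. ]
blob [428 253   6  34 148] [430.7 269.6] [529.5 -17.6 110. ] bolt h [529.6 -18.  108. ]
tin 216 ((562.3511352539062, 281.2254638671875), 35.34629821777344) z [77.2 84.6 87.5]
small 493 ((766.8198852539062, 99.97815704345703), 25.571697235107422) z [36.5 38.7 46.3]
bignut 97 ((695.4730224609375, 275.86846923828125), 12.956140518188477) z [ 8.5 12.  14.8]
ear 51 ((583.9520874023438, 171.94204711914062), 11.61852741241455) z [124.4 139.9 143.1]
[579.2 160.4 122.3] [593.2 183.5 145.8] [583.5 171.6 135.2]
fork [531.3 178.8  25.9] [639.5 266.   58.9]
tall [311 236  15   3  43] [582. 160. 131.] [585. 184. 146.]
tall [  432   354   127   126 10059] [ 204. -150.  130.] [451. 150. 925.]
```

View pics/crop.png

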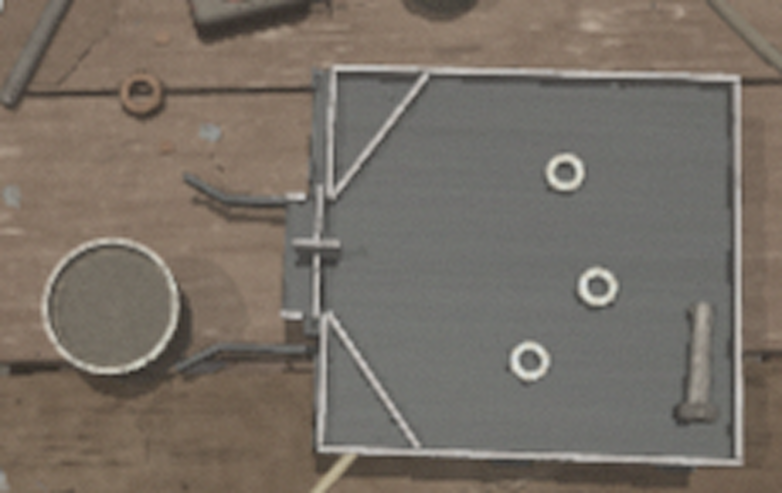

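The crop shows the gate shut with its ear at crop (316,250), the tin left of the flare, three nuts and the bolt. Ear, box centre and back edge agree: tray centre is about (578.8, 63.7) and yaw about -2.5°. In the tray frame the tin is at (-26, 217), and the nuts are at about (47,-15), (-11,-32) and (-52,1). I'll centre the tin sideways first.

```bash
cat >> h.py <<'E'
a=np.radians(-2.5); C=np.array([578.8,63.7]); M=np.array([[np.cos(a),-np.sin(a)],[np.sin(a),np.cos(a)]])
def w(x,y): return C+M@[x,y]
def t(p): return M.T@(np.array(p[:2])-C)
YAW0=a+np.pi   # finger line along tray y; a+pi/2: along tray x
def rel(cur,*T):
    "cur, T: (trayx,trayy,z,yaw_deg) -> shift fractions from cur"
    f=lambda q: np.r_[w(q[0],q[1]),q[2]]
    for q in T: print(q,((f(q)-f(cur))/500).round(4).tolist(),round((q[3]-cur[3])/180,4))
def st():
    s=manip.read_state();print('t',round(s['clock'],2),'tray xy',t(s['eef_pos']).round(1),'z',s['eef_pos'][2].round(1),'yaw',np.degrees(s['eef_rot'][2]-a).round(1),'F',np.round(s['wrist_force'],1),'gap',round(s['finger_gap'],1))
E
python3 - <<'E'
from h import *
s=t([136.5,532.8]);c=(s[0],s[1],205.4,np.degrees(2.8908-a));print(c)
rel(c,(-80,218,205.4,180),(-80,218,28,180))
c=(-80,218,28,180);rel(c,(-60,218,28,180),(-38,218,28,180))
cc=dict(np.load('top0.npz'))
for u,v in[(390.7,215.6),(400.4,249),(380.6,271.2)]: print(t(ray(cc,u,v,110)).round(1))
E
```

```text
(np.float64(-462.3408830187348), np.float64(449.36066571236137), 205.4, np.float64(168.13063941641838))
(-80, 218, 205.4, 180) [0.7438, -0.4956, 0.0] 0.0659
(-80, 218, 28, 180) [0.7438, -0.4956, -0.3548] 0.0659
(-60, 218, 28, 180) [0.04, -0.0017, 0.0] 0.0
(-38, 218, 28, 180) [0.0839, -0.0037, 0.0] 0.0
[ 45.8 -15. ]
[-12.  -32.1]
[-51.1   1.2]
```

>>> {"method": "servo_tool", "body": {"motion": [[[0.744, -0.496, 0, 0, 0, 0.066, 0.62], [0.744, -0.496, 0, 0, 0, 0.066, 0.62], [0.744, -0.496, 0, 0, 0, 0.066, 0.62], [0.744, -0.496, 0, 0, 0, 0.066, 0.62], [0.744, -0.496, 0, 0, 0, 0.066, 0.62], [0.744, -0.496, 0, 0, 0, 0.066, 0.62], [0.744, -0.496, 0, 0, 0, 0.066, 0.62], [0.744, -0.496, 0, 0, 0, 0.066, 0.62], [0.744, -0.496, 0, 0, 0, 0.066, 0.62], [0.744, -0.496, 0, 0, 0, 0.066, 0.62]]]}}

```text
clock: 1.1
eef_pos: [511.8, 281.3, 204.5]
eef_rot: [-3.141, -0.0, 3.093]
wrist_force: [0.2, 0.4, -0.8]
finger_gap: 35.5
finger_force: 0.0
```

```bash
python3 -c "
from h import *
st()"
```

```text
t 1.1 tray xy [-76.4 214.4] z 204.5 yaw 179.7 F [ 0.2  0.4 -0.8] gap 35.5
```

>>> {"method": "servo_tool", "body": {"motion": [[[0, 0, -0.09, 0, 0, 0, 0.62], [0, 0, -0.18, 0, 0, 0, 0.62], [0, 0, -0.27, 0, 0, 0, 0.62], [0, 0, -0.354, 0, 0, 0, 0.62], [0, 0, -0.354, 0, 0, 0, 0.62], [0, 0, -0.354, 0, 0, 0, 0.62]]]}}

```text
clock: 1.7
eef_pos: [508.4, 285.2, 29.3]
eef_rot: [-3.141, -0.0, 3.098]
wrist_force: [-0.0, -1.2, 1.8]
finger_gap: 35.5
finger_force: 0.0
```

```bash
python3 -c "
from h import *
st()"
```

```text
t 1.7 tray xy [-80.  218.2] z 29.3 yaw 180.0 F [-0.  -1.2  1.8] gap 35.5
```

Now in position. Pushing the tin +x so that it ends at tray x = 0 (TCP to -38).

>>> {"method": "servo_tool", "body": {"motion": [[[0.02, -0.001, 0, 0, 0, 0, 0.62], [0.03, -0.001, 0, 0, 0, 0, 0.62], [0.038, -0.002, 0, 0, 0, 0, 0.62], [0.046, -0.002, 0, 0, 0, 0, 0.62], [0.054, -0.002, 0, 0, 0, 0, 0.62], [0.062, -0.003, 0, 0, 0, 0, 0.62], [0.07, -0.003, 0, 0, 0, 0, 0.62], [0.078, -0.003, 0, 0, 0, 0, 0.62], [0.084, -0.004, 0, 0, 0, 0, 0.62], [0.084, -0.004, 0, 0, 0, 0, 0.62]]]}}

```text
clock: 2.7
eef_pos: [550.9, 282.7, 28.3]
eef_rot: [3.142, 0.0, 3.098]
wrist_force: [0.0, -0.0, 0.3]
finger_gap: 35.9
finger_force: 0.4
```

```bash
cat >> h.py <<'E'
def tin(c,box=(225,330,190,300)):
    P=pts(c);z=P[...,2];m=np.zeros(z.shape,bool);m[box[2]:box[3],box[0]:box[1]]=1
    m&=(z>78)&(z<90); q=P[m][:,:2].astype(np.float32)
    return q
E
python3 -c "
from h import *
st();c=cam('top');save(c,'t1');q=tin(c);(x,y),r=cv2.minEnclosingCircle(q);print(len(q),t((x,y)),r)"
```

```text
t 2.7 tray xy [-37.4 217.6] z 28.3 yaw 180.0 F [ 0.  -0.   0.3] gap 35.9
0 [-575.47055568  -88.88627312] 0.0
```

View pics/t1.png

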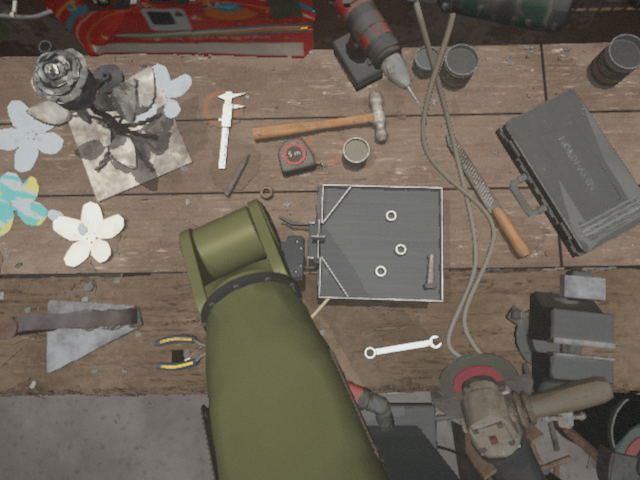

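The arm hides the tin in this view. I'll back off, lift, turn and go to the +y side, then check.

```bash
python3 -c "
from h import *
c=(-38,218,28,180);rel(c,(-58,218,28,180),(-58,218,130,180),(-40,290,130,120),(0,290,130,90),(0,290,25,90))"
```

```text
(-58, 218, 28, 180) [-0.04, 0.0017, 0.0] 0.0
(-58, 218, 130, 180) [-0.04, 0.0017, 0.204] 0.0
(-40, 290, 130, 120) [0.0023, 0.144, 0.204] -0.3333
(0, 290, 130, 90) [0.0822, 0.1405, 0.204] -0.5
(0, 290, 25, 90) [0.0822, 0.1405, -0.006] -0.5
```

>>> {"method": "servo_tool", "body": {"motion": [[[-0.04, 0.002, 0, 0, 0, 0, 0.62], [-0.04, 0.002, 0.07, 0, 0, 0, 0.62], [-0.04, 0.002, 0.16, 0, 0, 0, 0.62], [-0.04, 0.002, 0.23, 0, 0, 0, 0.62], [-0.04, 0.1, 0.23, 0, 0, -0.1, 0.62], [0.0, 0.145, 0.23, 0, 0, -0.2, 0.62], [0.088, 0.14, 0.23, 0, 0, -0.25, 0.62], [0.088, 0.14, 0.23, 0, 0, -0.3, 0.62], [0.088, 0.14, 0.23, 0, 0, -0.4, 0.62], [0.088, 0.14, 0.23, 0, 0, -0.5, 0.62]]]}}

```text
clock: 3.75
eef_pos: [594.6, 352.7, 142.8]
eef_rot: [-3.141, 0.0, 2.193]
wrist_force: [0.6, -0.5, 0.1]
finger_gap: 35.7
finger_force: 0.0
```

>>> {"method": "servo_tool", "body": {"motion": [[[0, 0, 0, 0, 0, -0.01, 0.62], [0, 0, 0, 0, 0, 0, 0.62]]]}}

```text
clock: 3.95
eef_pos: [594.5, 352.7, 143.1]
eef_rot: [-3.141, 0.0, 2.198]
wrist_force: [1.3, -0.4, 0.1]
finger_gap: 35.6
finger_force: 0.0
```

```bash
python3 -c "
from h import *
st()
for n in('top','scene','wrist'):
  c=cam(n);save(c,n+'2');np.savez(n+'2',**c);P=pts(c);z=P[...,2];T=(P[...,:2]-C)@M
  m=(z>79)&(z<89)&(abs(T[...,0])<70)&(T[...,1]>150)&(T[...,1]<262)
  print(n,m.sum(),T[m].min(0).round(1) if m.any() else '',T[m].max(0).round(1) if m.any() else '', cv2.minEnclosingCircle(T[m].astype(np.float32)) if m.any() else '')
cv2.imwrite('pics/both2.png',np.hstack([cv2.imread('pics/top2.png')[150:330,180:460],cv2.imread('pics/wrist2.png')[::2,::2][:180]]))
"
```

```text
t 3.95 tray xy [  3.1 289.4] z 143.1 yaw 128.4 F [ 1.3 -0.4  0.1] gap 35.6
top 185 [-35.1 182.6] [ 35.4 252.8] ((0.3438463807106018, 217.66624450683594), 35.64677429199219)
scene 244 [-36.1 182.3] [ 35.8 252.6] ((-0.1418437957763672, 217.94265747070312), 36.060543060302734)
wrist 888 [-35.5 196.7] [ 34.6 253.6] ((-0.46025341749191284, 218.29501342773438), 35.41779708862305)
```

View pics/both2.png

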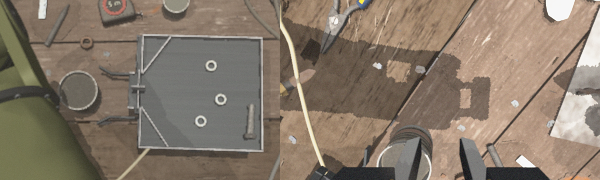

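Both views put the tin upright at tray (0, 218), in line with the fork (crop left, at (80,92)). Next: finish the turn and lower.

>>> {"method": "servo_tool", "body": {"motion": [[[-0.006, 0, 0, 0, 0, -0.04, 0.62], [-0.006, 0, 0, 0, 0, -0.08, 0.62], [-0.006, 0, -0.06, 0, 0, -0.12, 0.62], [-0.006, 0, -0.12, 0, 0, -0.165, 0.62], [-0.006, 0, -0.18, 0, 0, -0.213, 0.62], [-0.006, 0, -0.236, 0, 0, -0.213, 0.62], [-0.006, 0, -0.236, 0, 0, -0.213, 0.62], [-0.006, 0, -0.236, 0, 0, -0.213, 0.62]]]}}

```text
clock: 4.9
eef_pos: [591.7, 352.9, 26.1]
eef_rot: [3.141, -0.0, 1.53]
wrist_force: [0.1, -0.1, 0.4]
finger_gap: 35.6
finger_force: 0.0
```

```bash
python3 -c "
from h import *
st();c=(0,290,25,90);rel(c,(0,260,25,90),(0,192,25,90),(0,183.5,25,90))"
```

```text
t 4.9 tray xy [  0.3 289.5] z 26.1 yaw 90.2 F [ 0.1 -0.1  0.4] gap 35.6
(0, 260, 25, 90) [-0.0026, -0.0599, 0.0] 0.0
(0, 192, 25, 90) [-0.0085, -0.1958, 0.0] 0.0
(0, 183.5, 25, 90) [-0.0093, -0.2128, 0.0] 0.0
```

>>> {"method": "servo_tool", "body": {"motion": [[[-0.003, -0.055, 0, 0, 0, 0, 0.62], [-0.003, -0.07, 0, 0, 0, 0, 0.62], [-0.004, -0.085, 0, 0, 0, 0, 0.62], [-0.004, -0.1, 0, 0, 0, 0, 0.62], [-0.005, -0.115, 0, 0, 0, 0, 0.62], [-0.006, -0.13, 0, 0, 0, 0, 0.62], [-0.006, -0.145, 0, 0, 0, 0, 0.62], [-0.007, -0.16, 0, 0, 0, 0, 0.62], [-0.008, -0.175, 0, 0, 0, 0, 0.62], [-0.008, -0.19, 0, 0, 0, 0, 0.62]]]}}

```text
clock: 5.9
eef_pos: [587.4, 257.2, 25.4]
eef_rot: [-3.141, 0.0, 1.53]
wrist_force: [0.6, 2.6, 2.9]
finger_gap: 35.9
finger_force: 1.5
```

>>> {"method": "servo_tool", "body": {"motion": [[[0, -0.006, 0, 0, 0, 0, 0.62], [0, -0.01, 0, 0, 0, 0, 0.62], [0, -0.014, 0, 0, 0, 0, 0.62], [0, -0.018, 0, 0, 0, 0, 0.62], [0, -0.018, 0, 0, 0, 0, 0.62]]]}}

```text
clock: 6.4
eef_pos: [587.5, 248.6, 25.4]
eef_rot: [-3.142, 0.0, 1.53]
wrist_force: [0.5, 1.7, 0.8]
finger_gap: 35.6
finger_force: 1.0
```

```bash
python3 -c "
from h import *
st()"
```

```text
t 6.4 tray xy [  0.6 185.1] z 25.4 yaw 90.2 F [0.5 1.7 0.8] gap 35.6
```

Nearly home. I'll push in small steps until the force rises.

>>> {"method": "servo_tool", "body": {"motion": [[[0, -0.002, 0, 0, 0, 0, 0.62], [0, -0.003, 0, 0, 0, 0, 0.62], [0, -0.004, 0, 0, 0, 0, 0.62], [0, -0.004, 0, 0, 0, 0, 0.62]]]}}

```text
clock: 6.8
eef_pos: [587.5, 246.7, 25.4]
eef_rot: [-3.142, 0.0, 1.53]
wrist_force: [-0.5, 2.2, 2.0]
finger_gap: 35.7
finger_force: 1.2
```

>>> {"method": "servo_tool", "body": {"motion": [[[0, -0.002, 0, 0, 0, 0, 0.62], [0, -0.004, 0, 0, 0, 0, 0.62], [0, -0.004, 0, 0, 0, 0, 0.62]]]}}

```text
clock: 7.1
eef_pos: [587.5, 245.8, 25.7]
eef_rot: [3.141, -0.002, 1.53]
wrist_force: [-0.5, 9.3, 2.5]
finger_gap: 35.7
finger_force: 4.6
```

```bash
python3 -c "
from h import *
st()"
```

```text
t 7.1 tray xy [  0.7 182.3] z 25.7 yaw 90.2 F [-0.5  9.3  2.5] gap 35.7
```

>>> {"method": "servo_tool", "body": {"motion": [[[0.002, 0.05, 0, 0, 0, 0, 0.62], [0.002, 0.06, 0, 0, 0, 0, 0.62], [0.002, 0.06, 0.1, 0, 0, 0, 0.83], [0.002, 0.06, 0.2, 0, 0, 0, 0.83], [0.002, 0.06, 0.3, 0, 0, 0, 0.83], [0.002, 0.06, 0.31, 0, 0, 0, 0.83], [0.002, 0.06, 0.31, 0, 0, 0, 0.83]]]}}

```text
clock: 7.8
eef_pos: [588.9, 274.4, 181.6]
eef_rot: [3.139, -0.001, 1.53]
wrist_force: [-0.2, 0.1, -0.7]
finger_gap: 15.7
finger_force: 0.0
```

```bash
python3 -c "
from h import *
st();s=manip.read_state();x,y=t(s['eef_pos']);c=(x,y,s['eef_pos'][2],90)
rel(c,(-50,108,180,90),(-50,108,127,90))
for n in('top','scene'):
  c=cam(n);save(c,n+'3');P=pts(c);z=P[...,2];T=(P[...,:2]-C)@M
  m=(z>79)&(z<89)&(abs(T[...,0])<50)&(T[...,1]>127)&(T[...,1]<200)
  print(n,m.sum(),T[m].min(0).round(1) if m.any() else '',T[m].max(0).round(1) if m.any() else '', cv2.minEnclosingCircle(T[m].astype(np.float32)) if m.any() else '')
"
```

```text
t 7.8 tray xy [  0.9 211. ] z 181.6 yaw 90.2 F [-0.2  0.1 -0.7] gap 15.7
(-50, 108, 180, 90) [-0.1107, -0.2013, -0.0033] 0.0
(-50, 108, 127, 90) [-0.1107, -0.2013, -0.1093] 0.0
top 56 [-31.1 128.4] [ 35.6 168.1] ((1.426192283630371, 144.97769165039062), 35.42881774902344)
scene 181 [-34.9 127.1] [ 37.1 180.6] ((0.7975488901138306, 145.34503173828125), 36.45878219604492)
```

View pics/scene3.png

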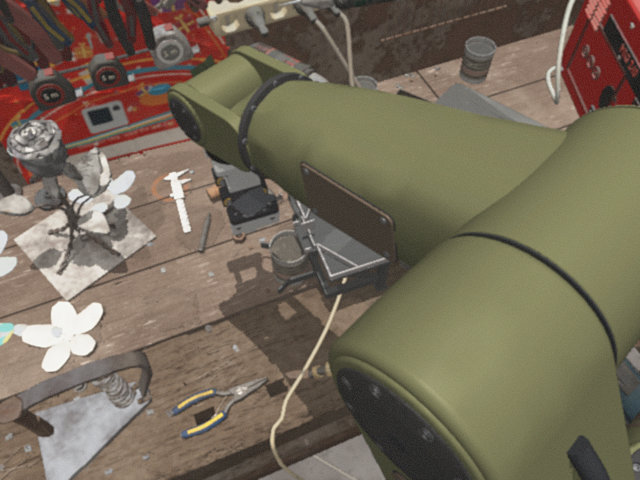

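The tin stands home at tray (1, 145), seen at scene pixel (290,252). Now the gate: approach it from the -x side.

>>> {"method": "servo_tool", "body": {"motion": [[[-0.06, -0.07, 0, 0, 0, 0, 0.83], [-0.09, -0.14, 0, 0, 0, 0, 0.83], [-0.111, -0.201, 0, 0, 0, 0, 0.83], [-0.111, -0.201, 0, 0, 0, 0, 0.83], [-0.111, -0.201, -0.06, 0, 0, 0, 0.83], [-0.111, -0.201, -0.108, 0, 0, 0, 0.83], [-0.111, -0.201, -0.108, 0, 0, 0, 0.83], [-0.111, -0.201, -0.108, 0, 0, 0, 0.83]]]}}

```text
clock: 8.7
eef_pos: [532.9, 174.5, 126.0]
eef_rot: [-3.14, 0.0, 1.53]
wrist_force: [0.2, 0.1, 0.4]
finger_gap: 16.4
finger_force: 0.0
```

```bash
python3 -c "
from h import *
st();rel((-50,108,127,90),(-22,108,127,90),(35,108,127,90),(41,108,127,90))"
```

```text
t 8.7 tray xy [-50.7 108.7] z 126.0 yaw 90.2 F [0.2 0.1 0.4] gap 16.4
(-22, 108, 127, 90) [0.0559, -0.0024, 0.0] 0.0
(35, 108, 127, 90) [0.1698, -0.0074, 0.0] 0.0
(41, 108, 127, 90) [0.1818, -0.0079, 0.0] 0.0
```

>>> {"method": "servo_tool", "body": {"motion": [[[0.05, -0.002, 0, 0, 0, 0, 0.83], [0.063, -0.003, 0, 0, 0, 0, 0.83], [0.077, -0.004, 0, 0, 0, 0, 0.83], [0.09, -0.004, 0, 0, 0, 0, 0.83], [0.104, -0.005, 0, 0, 0, 0, 0.83], [0.118, -0.005, 0, 0, 0, 0, 0.83], [0.132, -0.006, 0, 0, 0, 0, 0.83], [0.146, -0.006, 0, 0, 0, 0, 0.83], [0.16, -0.007, 0, 0, 0, 0, 0.83], [0.17, -0.008, 0, 0, 0, 0, 0.83]]]}}

```text
clock: 9.7
eef_pos: [618.6, 170.4, 126.3]
eef_rot: [-3.142, -0.0, 1.53]
wrist_force: [-1.9, 0.6, 0.7]
finger_gap: 15.9
finger_force: 0.8
```

>>> {"method": "servo_tool", "body": {"motion": [[[0.005, 0, 0, 0, 0, 0, 0.83], [0.01, 0, 0, 0, 0, 0, 0.83], [0.014, -0.001, 0, 0, 0, 0, 0.83], [0.014, -0.001, 0, 0, 0, 0, 0.83]]]}}

```text
clock: 10.1
eef_pos: [623.8, 170.1, 126.3]
eef_rot: [-3.138, 0.0, 1.53]
wrist_force: [-12.1, 0.3, 4.0]
finger_gap: 15.9
finger_force: 6.0
```

```bash
python3 -c "
from h import *
st()"
```

```text
t 10.1 tray xy [ 40.3 108.2] z 126.3 yaw 90.2 F [-12.1   0.3   4. ] gap 15.9
```

The gate has hit its end stop: the force jumped to 12 N at the expected x. I'll back off, rise, and drop in behind the middle nut.

```bash
python3 -c "
from h import *
rel((40.3,108.2,126.3,90),(25,108,126.3,90),(25,108,170,90),(-13,-58,170,90),(-13,-58,104,90))
print();rel((-13,-58,104,90),(-12,-45,104,90),(-6,20,104,90),(0,80,104,90))
print();rel((0,80,104,90),(0,132,104,90))"
```

```text
(25, 108, 126.3, 90) [-0.0306, 0.0009, 0.0] 0.0
(25, 108, 170, 90) [-0.0306, 0.0009, 0.0874] 0.0
(-13, -58, 170, 90) [-0.121, -0.3274, 0.0874] 0.0
(-13, -58, 104, 90) [-0.121, -0.3274, -0.0446] 0.0

(-12, -45, 104, 90) [0.0031, 0.0259, 0.0] 0.0
(-6, 20, 104, 90) [0.0208, 0.1552, 0.0] 0.0
(0, 80, 104, 90) [0.038, 0.2746, 0.0] 0.0

(0, 132, 104, 90) [0.0045, 0.1039, 0.0] 0.0
```

>>> {"method": "servo_tool", "body": {"motion": [[[-0.03, 0.001, 0, 0, 0, 0, 0.83], [-0.03, 0.001, 0.09, 0, 0, 0, 0.83], [-0.06, -0.09, 0.09, 0, 0, 0, 0.83], [-0.08, -0.18, 0.09, 0, 0, 0, 0.83], [-0.105, -0.26, 0.09, 0, 0, 0, 0.83], [-0.121, -0.327, 0.09, 0, 0, 0, 0.83], [-0.121, -0.327, 0.09, 0, 0, 0, 0.83], [-0.121, -0.327, 0.09, 0, 0, 0, 0.83]]]}}

```text
clock: 10.9
eef_pos: [564.6, 5.9, 171.7]
eef_rot: [3.141, -0.0, 1.529]
wrist_force: [0.6, 0.3, 0.0]
finger_gap: 15.9
finger_force: 0.0
```

```bash
python3 -c "
from h import *
st()
s=manip.read_state();x,y=t(s['eef_pos']);rel((x,y,s['eef_pos'][2],90),(-13,-58,104,90))
c=cam('top');P=pts(c);z=P[...,2];T=(P[...,:2]-C)@M;m=(z>120)&(z<150)&(abs(T[...,0]-50)<40)&(abs(T[...,1]-108)<25);print('ear',m.sum(),np.median(T[m],0) if m.any() else 0)
c=cam('scene');P=pts(c);z=P[...,2];T=(P[...,:2]-C)@M;m=(z>120)&(z<150)&(abs(T[...,0]-50)<40)&(abs(T[...,1]-108)<25);print('ear',m.sum(),np.median(T[m],0) if m.any() else 0)"
```

```text
t 10.9 tray xy [-11.6 -58.4] z 171.7 yaw 90.1 F [0.6 0.3 0. ] gap 15.9
(-13, -58, 104, 90) [-0.0027, 0.0009, -0.1354] 0.0
ear 80 [ 60.12846193 108.70408401]
ear 122 [ 60.11957102 108.46615414]
```

The ear's near face measures 60.1 mm against 60.5 expected at fully open, so the gate is open. Descending.

>>> {"method": "servo_tool", "body": {"motion": [[[-0.003, 0, -0.07, 0, 0, 0, 0.83], [-0.003, 0, -0.12, 0, 0, 0, 0.83], [-0.003, 0, -0.136, 0, 0, 0, 0.83], [-0.003, 0, -0.136, 0, 0, 0, 0.83], [-0.003, 0, -0.136, 0, 0, 0, 0.83]]]}}

```text
clock: 11.5
eef_pos: [563.7, 6.7, 104.6]
eef_rot: [3.14, 0.0, 1.531]
wrist_force: [0.2, -0.4, 0.3]
finger_gap: 16.0
finger_force: 0.0
```

>>> {"method": "servo_tool", "body": {"motion": [[[0.003, 0.02, 0, 0, 0, 0, 0.83], [0.005, 0.04, 0, 0, 0, 0, 0.83], [0.008, 0.06, 0, 0, 0, 0, 0.83], [0.011, 0.08, 0, 0, 0, 0, 0.83], [0.014, 0.1, 0, 0, 0, 0, 0.83], [0.017, 0.12, 0, 0, 0, 0, 0.83], [0.02, 0.14, 0, 0, 0, 0, 0.83], [0.022, 0.16, 0, 0, 0, 0, 0.83], [0.025, 0.18, 0, 0, 0, 0, 0.83], [0.028, 0.2, 0, 0, 0, 0, 0.83]]]}}

```text
clock: 12.5
eef_pos: [577.1, 107.1, 103.4]
eef_rot: [-3.142, 0.0, 1.53]
wrist_force: [-0.3, -0.0, -0.1]
finger_gap: 15.9
finger_force: 0.5
```

```bash
python3 -c "
from h import *
st()
c=cam('wrist');save(c,'w4')
c=cam('top');save(c,'t4');cv2.imwrite('pics/c4.png',np.hstack([cv2.imread('pics/t4.png')[165:345,220:460],cv2.imread('pics/w4.png')[::2,::2][60:240]]))
s=manip.read_state();x,y=t(s['eef_pos']);rel((x,y,s['eef_pos'][2],90),(0,80,104,90),(0,132,104,90))"
```

```text
t 12.5 tray xy [-3.6 43.3] z 103.4 yaw 90.2 F [-0.3 -0.  -0.1] gap 15.9
(0, 80, 104, 90) [0.0105, 0.0722, 0.0013] 0.0
(0, 132, 104, 90) [0.015, 0.1761, 0.0013] 0.0
```

View pics/c4.png

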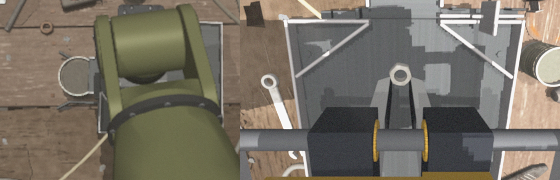

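The wrist view (right half) shows the nut at (400,75), centred ahead of the fingertips, with the throat open beyond it. Pushing it through.

>>> {"method": "servo_tool", "body": {"motion": [[[0.003, 0.018, 0, 0, 0, 0, 0.83], [0.006, 0.036, 0, 0, 0, 0, 0.83], [0.009, 0.054, 0, 0, 0, 0, 0.83], [0.01, 0.072, 0, 0, 0, 0, 0.83], [0.011, 0.09, 0, 0, 0, 0, 0.83], [0.012, 0.108, 0, 0, 0, 0, 0.83], [0.012, 0.126, 0, 0, 0, 0, 0.83], [0.013, 0.144, 0, 0, 0, 0, 0.83], [0.014, 0.16, 0, 0, 0, 0, 0.83], [0.015, 0.174, 0, 0, 0, 0, 0.83]]]}}

```text
clock: 13.6
eef_pos: [584.5, 194.1, 103.5]
eef_rot: [3.142, -0.0, 1.53]
wrist_force: [1.1, -0.2, -0.5]
finger_gap: 16.0
finger_force: 0.0
```

>>> {"method": "servo_tool", "body": {"motion": [[[0, 0, 0, 0, 0, 0, 0.83], [0, -0.02, 0, 0, 0, 0, 0.83], [0, -0.04, 0.06, 0, 0, 0, 0.83], [0, -0.04, 0.14, 0, 0, 0, 0.83], [0, -0.04, 0.14, 0, 0, 0, 0.83]]]}}

```text
clock: 14.1
eef_pos: [586.5, 172.4, 179.0]
eef_rot: [3.134, -0.002, 1.529]
wrist_force: [0.4, -0.1, -0.0]
finger_gap: 16.1
finger_force: 0.0
```

```bash
cat >> h.py <<'E'
def look():
    "bright nut-like blobs 105..114 high in the tray or spout, tray frame"
    for n in('top','scene','wrist'):
        c=cam(n);P=pts(c);z=P[...,2];T=(P[...,:2]-C)@M
        m=((z>106)&(z<114)&(abs(T[...,0])<90)&(T[...,1]>-95)&(T[...,1]<140)).astype(np.uint8)
        m&=~((T[...,1]>50)&(abs(T[...,0])>28)).astype(np.uint8)&1
        k,l,s,_=cv2.connectedComponentsWithStats(m)
        print(n,[(T[l==i].mean(0).round(0).tolist(),int(s[i,4])) for i in range(1,k) if s[i,4]>8])
        m=(np.hypot(T[...,0]-1,T[...,1]-145.5)<28)&(z<60)&(z>-5); print('  in tin z<60:',m.sum(),np.percentile(z[m],[5,50,95]).round(1) if m.any() else '')
E
python3 -c "
from h import *
st();look()
print(t([625,46.6]))"
```

```text
t 14.1 tray xy [  2.9 108.9] z 179.0 yaw 90.1 F [ 0.4 -0.1 -0. ] gap 16.1
top [([45.0, -16.0], 71), ([-46.0, -81.0], 79)]
  in tin z<60: 0 
scene [([44.0, -15.0], 77), ([-33.0, -80.0], 10), ([-52.0, 1.0], 79), ([-78.0, -79.0], 26)]
  in tin z<60: 0 
wrist [([28.0, 122.0], 19), ([27.0, 110.0], 10), ([28.0, 104.0], 10)]
  in tin z<60: 0 
[ 46.90191936 -15.06850889]
```

The middle nut has left the tray. Next is nut a at (45,-15), pushed along its own line to the throat with the tool turned +23°.

```bash
python3 -c "
from h import *
rel((2.9,108.9,179,90),(55,-39,179,113),(55,-39,104,113))
print();rel((55,-39,104,113),(48,-22.5,104,113),(11.5,62.5,104,113),(2,76,104,102),(0,90,104,90),(0,132,104,90))"
```

```text
(55, -39, 179, 113) [0.0912, -0.3001, 0.0] 0.1278
(55, -39, 104, 113) [0.0912, -0.3001, -0.15] 0.1278

(48, -22.5, 104, 113) [-0.0125, 0.0336, 0.0] 0.0
(11.5, 62.5, 104, 113) [-0.0781, 0.2066, 0.0] 0.0
(2, 76, 104, 102) [-0.0959, 0.2344, 0.0] -0.0611
(0, 90, 104, 90) [-0.0986, 0.2626, 0.0] -0.1278
(0, 132, 104, 90) [-0.095, 0.3465, 0.0] -0.1278
```

>>> {"method": "servo_tool", "body": {"motion": [[[0.02, -0.08, 0, 0, 0, 0.03, 0.83], [0.04, -0.16, 0, 0, 0, 0.07, 0.83], [0.07, -0.23, 0, 0, 0, 0.1, 0.83], [0.091, -0.3, 0, 0, 0, 0.128, 0.83], [0.091, -0.3, 0, 0, 0, 0.128, 0.83], [0.091, -0.3, -0.06, 0, 0, 0.128, 0.83], [0.091, -0.3, -0.12, 0, 0, 0.128, 0.83], [0.091, -0.3, -0.15, 0, 0, 0.128, 0.83], [0.091, -0.3, -0.15, 0, 0, 0.128, 0.83], [0.091, -0.3, -0.15, 0, 0, 0.128, 0.83]]]}}

```text
clock: 15.25
eef_pos: [629.1, 23.7, 100.1]
eef_rot: [-3.14, -0.0, 1.932]
wrist_force: [-15.7, -1.0, 23.4]
finger_gap: 16.0
finger_force: 11.7
```

```bash
python3 -c "
from h import *
st()"
```

```text
t 15.25 tray xy [ 52.  -37.8] z 100.1 yaw 113.2 F [-15.7  -1.   23.4] gap 16.0
```

The tip is touching the floor, because the command ended lower than the measured reading. I'll raise it a little.

>>> {"method": "servo_tool", "body": {"motion": [[[0, 0, 0.01, 0, 0, 0, 0.83], [0, 0, 0.01, 0, 0, 0, 0.83]]]}}

```text
clock: 15.45
eef_pos: [629.9, 23.7, 103.6]
eef_rot: [3.141, -0.0, 1.932]
wrist_force: [0.1, 0.6, -0.5]
finger_gap: 16.0
finger_force: 0.0
```

```bash
python3 -c "
from h import *
st();look()"
```

```text
t 15.45 tray xy [ 52.8 -37.7] z 103.6 yaw 113.2 F [ 0.1  0.6 -0.5] gap 16.0
top [([45.0, -9.0], 30), ([-51.0, 1.0], 76)]
  in tin z<60: 0 
scene [([49.0, -19.0], 99), ([35.0, -36.0], 9), ([-52.0, 2.0], 80)]
  in tin z<60: 0 
wrist [([-51.0, 2.0], 1532), ([45.0, -15.0], 1121), ([-48.0, -78.0], 1493), ([38.0, -35.0], 170), ([60.0, -26.0], 180), ([-71.0, -88.0], 39)]
  in tin z<60: 0
```

>>> {"method": "servo_tool", "body": {"motion": [[[-0.007, 0.02, 0, 0, 0, 0, 0.83], [-0.015, 0.041, 0, 0, 0, 0, 0.83], [-0.022, 0.061, 0, 0, 0, 0, 0.83], [-0.03, 0.082, 0, 0, 0, 0, 0.83], [-0.037, 0.102, 0, 0, 0, 0, 0.83], [-0.044, 0.122, 0, 0, 0, 0, 0.83], [-0.052, 0.143, 0, 0, 0, 0, 0.83], [-0.059, 0.163, 0, 0, 0, 0, 0.83], [-0.067, 0.184, 0, 0, 0, 0, 0.83], [-0.074, 0.2, 0, 0, 0, 0, 0.83]]]}}

```text
clock: 16.6
eef_pos: [592.6, 124.2, 103.5]
eef_rot: [3.142, -0.0, 1.932]
wrist_force: [-0.9, -0.4, 0.3]
finger_gap: 15.9
finger_force: 0.1
```

```bash
python3 -c "
from h import *
st();look()
s=manip.read_state();x,y=t(s['eef_pos']);rel((x,y,s['eef_pos'][2],113),(5,72,104,105),(1,85,104,90),(0,132,104,90))"
```

```text
t 16.6 tray xy [11.2 61.1] z 103.5 yaw 113.2 F [-0.9 -0.4  0.3] gap 15.9
top [([-27.0, -81.0], 15), ([-42.0, -83.0], 16), ([-54.0, -80.0], 16)]
  in tin z<60: 0 
scene [([6.0, 73.0], 104)]
  in tin z<60: 0 
wrist [([28.0, 121.0], 42), ([27.0, 109.0], 29), ([28.0, 105.0], 14), ([4.0, 75.0], 1420), ([-55.0, 4.0], 634), ([-72.0, -73.0], 327)]
  in tin z<60: 0 
(5, 72, 104, 105) [-0.0119, 0.0234, 0.001] -0.0444
(1, 85, 104, 90) [-0.0187, 0.0497, 0.001] -0.1278
(0, 132, 104, 90) [-0.0166, 0.1437, 0.001] -0.1278
```

Nut a is at about (4,75). Straightening up and pushing out.

>>> {"method": "servo_tool", "body": {"motion": [[[-0.008, 0.014, 0, 0, 0, -0.02, 0.83], [-0.013, 0.028, 0, 0, 0, -0.055, 0.83], [-0.017, 0.042, 0, 0, 0, -0.09, 0.83], [-0.019, 0.056, 0, 0, 0, -0.128, 0.83], [-0.018, 0.072, 0, 0, 0, -0.128, 0.83], [-0.018, 0.088, 0, 0, 0, -0.128, 0.83], [-0.018, 0.104, 0, 0, 0, -0.128, 0.83], [-0.017, 0.12, 0, 0, 0, -0.128, 0.83], [-0.017, 0.134, 0, 0, 0, -0.128, 0.83], [-0.016, 0.144, 0, 0, 0, -0.128, 0.83]]]}}

```text
clock: 17.75
eef_pos: [585.0, 196.0, 103.4]
eef_rot: [-3.141, 0.0, 1.531]
wrist_force: [0.4, 0.3, 0.3]
finger_gap: 16.1
finger_force: 0.0
```

>>> {"method": "servo_tool", "body": {"motion": [[[0, 0, 0, 0, 0, 0, 0.83], [0, -0.02, 0, 0, 0, 0, 0.83], [0, -0.04, 0.06, 0, 0, 0, 0.83], [0, -0.04, 0.14, 0, 0, 0, 0.83], [0, -0.04, 0.14, 0, 0, 0, 0.83], [0, -0.04, 0.14, 0, 0, 0, 0.83], [0, -0.04, 0.14, 0, 0, 0, 0.83]]]}}

```text
clock: 18.45
eef_pos: [584.6, 174.7, 172.3]
eef_rot: [-3.14, 0.0, 1.53]
wrist_force: [-0.4, -0.1, -0.6]
finger_gap: 16.0
finger_force: 0.0
```

```bash
python3 -c "
from h import *
st();look()
s=manip.read_state();x,y=t(s['eef_pos']);rel((x,y,s['eef_pos'][2],90),(-63.5,-19.5,s['eef_pos'][2],63),(-63.5,-19.5,104.5,63))"
```

```text
t 18.45 tray xy [  0.9 111.1] z 172.3 yaw 90.1 F [-0.4 -0.1 -0.6] gap 16.0
top [([-26.0, -83.0], 21), ([-53.0, -80.0], 54)]
  in tin z<60: 0 
scene [([-53.0, -78.0], 15), ([-52.0, 2.0], 78), ([-78.0, -79.0], 27)]
  in tin z<60: 0 
wrist [([28.0, 122.0], 18), ([27.0, 110.0], 14), ([28.0, 104.0], 9)]
  in tin z<60: 0 
(-63.5, -19.5, np.float64(172.34021871697098), 63) [-0.1403, -0.2562, 0.0] -0.15
(-63.5, -19.5, 104.5, 63) [-0.1403, -0.2562, -0.1357] -0.15
```

Two are out. Now nut c at (-52, 2), with the tool at -28°.

>>> {"method": "servo_tool", "body": {"motion": [[[-0.04, -0.08, 0, 0, 0, -0.04, 0.83], [-0.08, -0.16, 0, 0, 0, -0.08, 0.83], [-0.12, -0.23, 0, 0, 0, -0.12, 0.83], [-0.141, -0.256, 0, 0, 0, -0.155, 0.83], [-0.141, -0.256, 0, 0, 0, -0.155, 0.83], [-0.141, -0.256, -0.06, 0, 0, -0.155, 0.83], [-0.141, -0.256, -0.11, 0, 0, -0.155, 0.83], [-0.141, -0.256, -0.137, 0, 0, -0.155, 0.83], [-0.141, -0.256, -0.137, 0, 0, -0.155, 0.83], [-0.141, -0.256, -0.137, 0, 0, -0.155, 0.83]]]}}

```text
clock: 19.6
eef_pos: [515.0, 47.7, 105.5]
eef_rot: [3.141, -0.0, 1.044]
wrist_force: [0.6, 0.1, 0.3]
finger_gap: 16.1
finger_force: 0.0
```

```bash
python3 -c "
from h import *
st();look()
s=manip.read_state();x,y=t(s['eef_pos']);rel((x,y,s['eef_pos'][2],62),(-12,62,104,62))"
```

```text
t 19.6 tray xy [-63.  -18.8] z 105.5 yaw 62.3 F [0.6 0.1 0.3] gap 16.1
top []
  in tin z<60: 0 
scene [([-77.0, -79.0], 26)]
  in tin z<60: 0 
wrist [([-51.0, 2.0], 1089), ([-70.0, -6.0], 120), ([-51.0, -17.0], 118)]
  in tin z<60: 0 
(-12, 62, 104, 62) [0.1088, 0.1575, -0.004] 0.0
```

>>> {"method": "servo_tool", "body": {"motion": [[[0.011, 0.016, -0.002, 0, 0, 0, 0.83], [0.022, 0.032, -0.002, 0, 0, 0, 0.83], [0.033, 0.047, -0.002, 0, 0, 0, 0.83], [0.044, 0.063, -0.002, 0, 0, 0, 0.83], [0.054, 0.079, -0.002, 0, 0, 0, 0.83], [0.065, 0.095, -0.002, 0, 0, 0, 0.83], [0.076, 0.11, -0.002, 0, 0, 0, 0.83], [0.087, 0.126, -0.002, 0, 0, 0, 0.83], [0.098, 0.142, -0.002, 0, 0, 0, 0.83], [0.109, 0.157, -0.002, 0, 0, 0, 0.83]]]}}

```text
clock: 20.75
eef_pos: [569.4, 126.5, 103.9]
eef_rot: [-3.142, -0.0, 1.043]
wrist_force: [-0.9, -1.6, -0.0]
finger_gap: 15.8
finger_force: 0.2
```

```bash
python3 -c "
from h import *
st();look()
s=manip.read_state();x,y=t(s['eef_pos']);rel((x,y,s['eef_pos'][2],62),(-5,72,104,72),(-1,85,104,90),(0,132,104,90))"
```

```text
t 20.75 tray xy [-12.1  62.3] z 103.9 yaw 62.3 F [-0.9 -1.6 -0. ] gap 15.8
top [([-27.0, -82.0], 24), ([-53.0, -80.0], 42)]
  in tin z<60: 0 
scene [([-41.0, -80.0], 34)]
  in tin z<60: 0 
wrist [([28.0, 122.0], 21), ([-6.0, 75.0], 1398)]
  in tin z<60: 0 
(-5, 72, 104, 72) [0.0156, 0.0193, 0.0006] 0.0556
(-1, 85, 104, 90) [0.0248, 0.045, 0.0006] 0.1556
(0, 132, 104, 90) [0.0309, 0.1388, 0.0006] 0.1556
```

>>> {"method": "servo_tool", "body": {"motion": [[[0.01, 0.012, 0, 0, 0, 0.03, 0.83], [0.018, 0.025, 0, 0, 0, 0.07, 0.83], [0.023, 0.037, 0, 0, 0, 0.11, 0.83], [0.025, 0.05, 0, 0, 0, 0.155, 0.83], [0.026, 0.066, 0, 0, 0, 0.155, 0.83], [0.027, 0.082, 0, 0, 0, 0.155, 0.83], [0.028, 0.098, 0, 0, 0, 0.155, 0.83], [0.029, 0.114, 0, 0, 0, 0.155, 0.83], [0.03, 0.13, 0, 0, 0, 0.155, 0.83], [0.031, 0.14, 0, 0, 0, 0.155, 0.83]]]}}

```text
clock: 21.9
eef_pos: [584.4, 196.6, 103.9]
eef_rot: [-3.142, -0.0, 1.53]
wrist_force: [-0.2, 0.1, -0.1]
finger_gap: 16.0
finger_force: 0.0
```

>>> {"method": "servo_tool", "body": {"motion": [[[0, 0, 0, 0, 0, 0, 0.83], [0, -0.02, 0, 0, 0, 0, 0.83], [0, -0.04, 0.06, 0, 0, 0, 0.83], [0, -0.04, 0.16, 0, 0, 0, 0.83], [-0.1, 0.04, 0.24, 0, 0, 0, 0.83], [-0.2, 0.1, 0.26, 0, 0, 0, 0.83], [-0.3, 0.18, 0.26, 0, 0, 0, 0.83], [-0.38, 0.25, 0.26, 0, 0, 0, 0.83], [-0.44, 0.32, 0.26, 0, 0, 0, 0.83], [-0.48, 0.4, 0.26, 0, 0, 0, 0.83]]]}}

```text
clock: 22.9
eef_pos: [365.8, 364.9, 234.2]
eef_rot: [3.141, -0.001, 1.529]
wrist_force: [1.4, -0.6, -0.1]
finger_gap: 15.8
finger_force: 0.0
```

>>> {"method": "servo_tool", "body": {"motion": [[[-0.05, 0.08, 0, 0, 0, 0, 0.83], [-0.1, 0.16, 0, 0, 0, 0, 0.83], [-0.14, 0.22, 0, 0, 0, 0, 0.83], [-0.14, 0.22, 0, 0, 0, 0, 0.83], [-0.14, 0.22, 0, 0, 0, 0, 0.83]]]}}

```text
clock: 23.4
eef_pos: [297.3, 474.5, 233.3]
eef_rot: [3.142, 0.0, 1.531]
wrist_force: [-0.3, -0.9, -0.2]
finger_gap: 15.3
finger_force: 0.0
```

```bash
python3 -c "
from h import *
st();look();c=cam('top');save(c,'t9');s=cam('scene');save(s,'s9')
f=lambda im,s:cv2.resize(im,None,fx=s,fy=s,interpolation=cv2.INTER_CUBIC)
a1=f(cv2.imread('pics/t9.png')[165:310,230:455],1.7);b=f(cv2.imread('pics/s9.png')[155:310,225:450],1.8)
h=min(a1.shape[0],b.shape[0]);cv2.imwrite('pics/fin.png',np.hstack([a1[:h],b[:h]])[:, :800])"
```

```text
t 23.4 tray xy [-299.1  398.1] z 233.3 yaw 90.2 F [-0.3 -0.9 -0.2] gap 15.3
top [([-25.0, -81.0], 14), ([-33.0, -88.0], 12), ([-48.0, -80.0], 25), ([-63.0, -78.0], 14)]
  in tin z<60: 0 
scene [([-40.0, -79.0], 35), ([-77.0, -79.0], 27)]
  in tin z<60: 0 
wrist []
  in tin z<60: 0
```

View pics/fin.png

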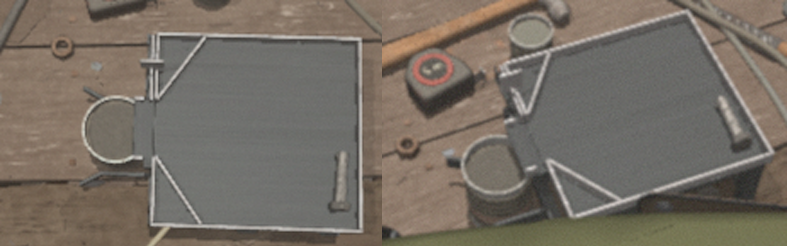

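The tray is empty except for the bolt. The gate is open (ear at (152,63)) and the tin is home at (112,130). I'll check the inside of the tin and the bench beside it for stray nuts.

```bash
python3 -c "
from h import *
for n in('top','scene'):
  c=cam(n);P=pts(c);z=P[...,2];T=(P[...,:2]-C)@M
  m=(np.hypot(T[...,0]-1,T[...,1]-150)<22)&(T[...,1]>132);print(n,'tin z',np.percentile(z[m],[0,5,50,95,100]).round(1))
  z0=np.load(n+'0.npz')['range_z'];g0=np.load(n+'0.npz')['frame'].astype(int)
  d=((z>4)&(z<30)&(abs(z0-c['range_z'])>5)&(T[...,1]>90)&(T[...,1]<330)&(abs(T[...,0])<200)).astype(np.uint8)
  k,l,s,_=cv2.connectedComponentsWithStats(d);print([(T[l==i].mean(0).round().tolist(),int(s[i,4])) for i in range(1,k) if s[i,4]>12])
  m=(z>79)&(z<89)&(abs(T[...,0])<50)&(T[...,1]>127)&(T[...,1]<200);print(cv2.minEnclosingCircle(T[m].astype(np.float32)))
  f=c['frame'][200:290,235:330] if n=='top' else c['frame'][225:295,250:330]
  cv2.imwrite(f'pics/z{n}.png',cv2.resize(cv2.convertScaleAbs(f[...,::-1],alpha=1.8),(390,360),interpolation=cv2.INTER_CUBIC))
cv2.imwrite('pics/zz.png',np.hstack([cv2.imread('pics/ztop.png'),cv2.imread('pics/zscene.png')]))"
```

```text
top tin z [-535.9 -342.8   71.2   73.9   76.7]
[([-31.0, 139.0], 26)]
((0.6861621737480164, 145.82472229003906), 35.037025451660156)
scene tin z [69.  70.3 72.5 74.7 77.1]
[([-19.0, 118.0], 14), ([-15.0, 174.0], 60)]
((0.8189842700958252, 146.07943725585938), 36.514190673828125)
```

View pics/zz.png

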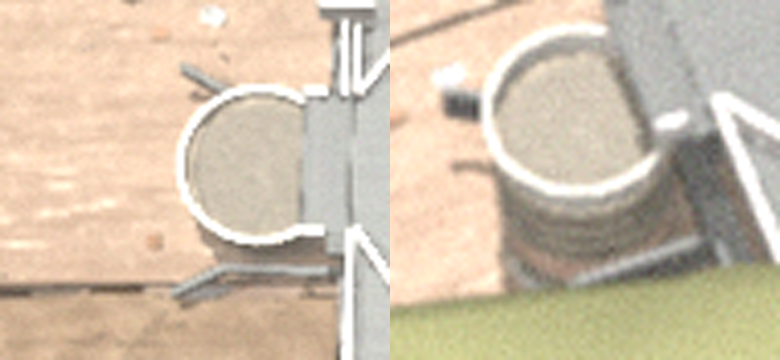

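The tin's rendered inside is opaque from z ≈ 72, so it hides what is in it. The changed patches by the tin are its own wall, and no nut shows on the bench, tongue or tray. Handing in.

```bash
python3 -c "
from h import *
print(manip.sign_off())"
```

```text
the job is handed in; nothing more can be done
None
```

I handed the job in at about 23.5 s: the tin is home against the bar, the gate is fully open, and all three nuts were pushed off the spout's lip over the tin. I couldn't see them inside it, because the tin's interior renders opaque, but none shows on the tray, the spout or the bench by the tin, and the bolt was left untouched.

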